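Pre-set the regulating valve on a boiler return spool

ROBOT

A 7-joint arm with a two-finger parallel gripper is mounted at the origin on the work surface. World frame = base frame: x ahead of the robot, y to its left, z up, the work surface at z = 0. Lengths are in mm, angles in rad, forces in N, time in s.
With the tool pointing down it reaches from about 425 to 875 mm from the base axis. Payload 9.9 kg.
Tool frame: the origin (TCP) lies midway between the tips of the shut fingers; the grasp point (between the pads) lies 19 mm behind it (env.hold_point_z is the distance from the TCP to the grasp point, in mm); z points along the fingers, y is the line along which they close (so a half turn about z gives the same grasp; the last joint's range is limited). The gripper opens to 85 mm and grips with 20 to 120 N. Pads are 22 mm wide; open, the fingers measure 114 mm over their backs; the gripper's body (76 mm by 85 mm) begins 54 mm behind the grasp point. The pads swing forward as they close: fully open they stand 13 mm farther back than shut.
Start: joints at [-1.332, 0.576, 0.025, 1.437, -0.015, 1.129, -0.057], TCP at [214.118, 640.142, 231.289] pointing down, gripper open.
Joint ranges: [-2.76, 2.76], [-0.34, 2.15], [-1.52, 1.57], [0.19, 2.46], [-1.09, 4.23], [0.17, 1.99], [-2.82, 2.82]. Speed limits (rad/s): [2.22, 2.22, 3.01, 3.01, 3.14, 3.14, 3.14].

INTERFACE

Orientations are given as a rotation vector (axis times angle).
In Python, from workcell import env gives the robot as it stands.
- The arm moves only by the tool apply_moves, never from a script. Its arguments are lists of equal length, an entry for each row: "hand": the finger opening in mm, from 0 to 85.4; "linear": the shift along the world's x, y, z normalised to -1 to 1, where 1 is 2.5 cm, a list of three; "rot": the turn, a rotation vector about the world's x, y, z normalised to -1 to 1, where 1 is 0.1 rad, a list of three. A call has 1 to 20 rows; each row shifts and turns the commanded pose from where the row before left it; what a row does not reach is not made up. A row lasts 1/8 s, in which the tool goes at most 62.5 mm and 10.7 degrees, less where a joint would pass 70% of its speed; a pose out of reach is approached as far as the arm can. A call with a number of a shift or a turn outside -1 to 1 is refused whole. A call with a gripper value outside its range is refused whole. The fingers move at their own pace and stop on an object; "squeeze" is the grip in N (left out, the last holds). Time passes only in rows, so rows that do not move let the fingers close. It gives the time, the measured TCP pose, the force, the opening and the grip force at its end, in the units of the state.
- env.state(): the state, without advancing time (a new reading comes with each control period).
- env.camera(name): name is "scene" or "top"; returns the picture (420x560x3 uint8, red, green, blue); there is no depth.
- env.camera_model(name): a dict with "fx", "fy", "cx", "cy" (pixels), "k1" (the pictures are not rectified: a ray, as slopes to the right and down, at radius r is drawn at 1 + k1 r^2 times it, then the intrinsics apply), "rvec" (rotation vector, rad) and "tvec" (3), from world to camera coordinates, as OpenCV has them. Camera axes: x right, y down, z forward; pixel columns grow to the right and rows downward; lengths in mm; the calibration is good to about 2 mm. A picture is of the moment at which its call begins. camera_model takes no time and is no camera call.
- env.finish_job(): hands the job in; it is judged then, once.
Trained networks look in the newest picture that a camera, given by its name, has taken for a name from the list of things; names that differ only in an ending like _2 or _b are one class to them, and where a whole thing is asked for, a point or a joint stands for the part that bears it (a point fixed in the world has none). Each returns a list of dicts, best first, with "p" (0 to 1); they miss things now and then, are a little off and sometimes report something else, mostly with a low value. They report only what shows in the picture. A call takes as long as a camera call.
- env.search_frame(target, camera): "bbox" ([left, top, width, height] in pixels, round what is visible of it).
- env.tip_of(target, camera): "pixel" ([column, row] in pixels: a listed point, or the origin of a listed thing).
The state is a dict: "t": time; "q": joint angles; "joint_velocities": joint speeds; "tau": joint torques, N m; "position": TCP position; "orientation": TCP orientation; "contact_force": force on the tool from outside, world axes, zero at the start; "moment": the same for the moment, N m; "gripper_width": finger opening in mm; "grip_force": force on a finger pad.
Only numpy, scipy, OpenCV 4.12 (cv2) and the standard library are available. Lean on these libraries where they do the work, as an engineer would, in place of code of your own. Each camera call takes 0.05 s, during which the arm holds its last target. There are 200 camera calls.

TASK

Pre-set the regulating valve on the pipe spool: wind its handwheel clockwise until the valve is right down on its seat, then open it three quarters of a turn (270 degrees) from there and let go. Leave everything else lying on the worktop as it is.

Things in the scene. Friction and masses are not known exactly. Their poses are not given: they have to be found in the camera images.
- valve: Pipe spool with a bronze globe valve in its middle, clamped on a bench stand bolted to the worktop; does not move. Origin under the middle of the 130 x 330 x 8 mm base plate, right below the upright valve stem; y along the pipe, z up. Pipe 350 mm long, 48 mm diameter, axis 85 mm up; union nuts at its ends 74 mm across.
- gland (a point): Top of the valve's gland nut (35 mm across), where the stem comes out, 198 mm up; the bonnet below it is 72 mm across. The packing is stiff: the wheel turns against a steady 0.45 N m (8 N at the rim) and stays where it is left. It starts 30 to 90 degrees open; how far must be felt: turned clockwise (from above) it stops dead on the seat.
- wheel: Dark cast-iron handwheel on the stem, level: 125 mm over all, round rim bar 13 mm thick on a circle of 56 mm radius, hub 28 mm across and 20 mm high, nut on it up to 18 mm above the origin. Origin: the wheel's centre at rim mid-height, 222 mm above the worktop when shut; it climbs 6 mm per turn of opening (anticlockwise from above). The frame turns with the wheel, z up.
- rivet (a point): Small steel rivet on top of one of the wheel's three straight spokes, 28 mm from the wheel's centre along the wheel's x axis, 6 mm above rim mid-height; turns with the wheel. Spokes 10 mm wide and 7 mm thick run from hub to rim at 0, 120 and 240 degrees from that x axis, with open gaps between.
- olive_jar: Screw-top glass jar of olives, 76 mm diameter, 118 mm high, origin under its centre; stands close beyond the spool (its +x side). Bystander.
- gauge_case: Blue plastic pressure gauge case, 170 x 230 x 59 mm with a carrying handle at its -x side, origin under its centre; left part of the worktop. Bystander.
- hammer: Wooden-handled hammer lying flat, 300 mm long, head at +x, origin under the middle of its length; near right. Bystander.
- spanner: Steel adjustable spanner lying flat, 210 mm long, 13 mm high, jaws at +x, origin 90 mm from the handle's end; on the robot's side of the spool. Bystander.
- tape_reel: White plastic reel of thread tape, 58 mm diameter, 22 mm high, origin under its centre; beyond the spool. Bystander.
- end_cap: Loose brass blanking cap, 72 mm diameter, 30 mm high, origin under its centre; on the robot's side of the spool. Bystander.
- socket_box: Stainless steel socket set box with its flip-top lid shut, 184 x 304 x 70 mm, origin under its centre, too heavy to shift; right part of the worktop. Bystander.

How it is judged (in metres and radians):
On the way:
1. the handwheel has been wound clockwise down onto the seat (within 9 degrees of the dead stop) (angle between the x axis of wheel and the x axis of valve, either way round below 0.15 rad and z of wheel in the frame of valve below 0.2235 m), for 0.2 s.
At the end, for the whole second after the job is handed in: The handwheel stands three quarters of a turn (270 degrees, give or take 12) open from its seat, having been shut on the seat first, and is at rest; the loose things on the worktop are where they were (angle between the x axis of wheel and the x axis of valve, either way round above 1.3508 rad and z of wheel in the frame of valve between 0.2253 and 0.2277 m and angular speed of wheel below 0.05 rad/s); the robot touches nothing.
It fails at once if the olive jar is shifted by more than 20 mm or tipped (distance of olive_jar from where it was at the start of the episode above 0.02 m or angle between olive_jar's own z axis and vertical above 0.3 rad).
It fails at once if another loose thing on the worktop (gauge case, hammer, spanner, tape reel, blanking cap) is shifted by more than 20 mm (distance of any of gauge_case, hammer, spanner, tape_reel, end_cap from where it was at the start of the episode above 0.02 m).
It also fails if it takes over 67 s, if anything falls off the work surface, if the arm or the gripper's body presses on something with over 40 N, if the wrist force passes 120 N, or if a joint passes its speed limit or range.

## Working session

There is one attempt and no reset: what is moved stays moved. The work goes in short steps, Python scripts to look and compute and a tool call to move; the robot and the scene stay as the last step left them, time stands still between calls to the robot, and variables do not carry over. Pictures are saved under pics/ and viewed, at most 10 in all, crops included, and the job is handed in when it is done.

Besides the shell and the picture viewer there is one more tool, called after "Call:" as name(argument=value, ...) on one line, values as JSON. apply_moves: Moves the arm, as the interface text tells. Its arguments: {"type":"object","properties":{"hand":{"type":"array","items":{"type":"number"}},"linear":{"type":"array","items":{"type":"array","items":{"type":"number","minimum":-1,"maximum":1}}},"rot":{"type":"array","items":{"type":"array","items":{"type":"number","minimum":-1,"maximum":1}}},"squeeze":{"type":"number"}},"required":["hand","linear","rot"]}

```bash
mkdir -p pics; ls; cat > h.py <<'E'
import numpy as np, cv2
from workcell import env
def ray(cam,px):
    m=env.camera_model(cam); d=np.array([(px[0]-m['cx'])/m['fx'],(px[1]-m['cy'])/m['fy']])
    u=d.copy()
    for _ in range(20): u=d/(1+m['k1']*(u@u))
    R=cv2.Rodrigues(np.array(m['rvec'],float))[0]; t=np.array(m['tvec'],float).ravel()
    v=R.T@np.array([u[0],u[1],1]); return -R.T@t, v/np.linalg.norm(v)
def atz(cam,px,z):
    o,v=ray(cam,px); return o+v*(z-o[2])/v[2]
def tri(p1,p2):
    (o1,a),(o2,b)=ray('scene',p1),ray('top',p2)
    s=np.linalg.lstsq(np.array([a,-b]).T,o2-o1,rcond=None)[0]
    x,y=o1+a*s[0],o2+b*s[1]; return (x+y)/2,np.linalg.norm(x-y)
def proj(cam,P):
    m=env.camera_model(cam);R=cv2.Rodrigues(np.array(m['rvec'],float))[0]
    c=R@np.array(P,float)+np.array(m['tvec'],float).ravel();u=c[:2]/c[2];u=u*(1+m['k1']*(u@u))
    return np.array([u[0]*m['fx']+m['cx'],u[1]*m['fy']+m['cy']])
def save(cam,n): 
    im=env.camera(cam); cv2.imwrite(f'pics/{n}.png',im[:,:,::-1]); return im
E
python3 - <<'E'
from h import *
np.set_printoptions(precision=1,suppress=True)
a=save('scene','s0');b=save('top','t0')
cv2.imwrite('pics/both.png',cv2.resize(np.vstack([a,b])[:,:,::-1],None,fx=.71,fy=.71)) if 0 else None
for n in ['wheel','rivet','gland','valve','olive_jar','gauge_case','socket_box','spanner','end_cap','tape_reel','hammer']:
    r=[env.tip_of(n,c) for c in('scene','top')]
    print(n,[[(np.round(d['pixel'],1).tolist(),round(d['p'],2)) for d in x[:2]] for x in r], *(tri(r[0][0]['pixel'],r[1][0]['pixel']) if r[0] and r[1] else []))
s=env.state();print(s)
for c in('scene','top'):print(ray(c,(280,210)))
E
```

```text
pics
wheel [[([320.8, 209.1], 0.73)], [([251.2, 216.1], 0.67), ([205.2, 246.2], 0.6)]] [530.6  66.5 223.3] 5.595210121303572
rivet [[([324.4, 214.2], 0.86)], [([243.8, 211.2], 0.57), ([282.0, 201.1], 0.42)]] [547.3  88.  236.5] 2.7042184974823615
gland [[([319.8, 209.8], 0.93), ([332.3, 215.2], 0.23)], [([251.2, 222.1], 0.71)]] [515.2  63.6 195.9] 3.924173226515312
valve [[([317.9, 247.6], 0.56)], [([256.2, 232.4], 0.56)]] [508.6  62.2 -26.1] 9.59454113581737
olive_jar [[], [([240.0, 191.4], 0.57)]]
gauge_case [[([469.6, 266.2], 0.87)], [([146.9, 265.5], 0.57)]] [374.6 494.2   8.6] 10.116260602162589
socket_box [[([153.7, 161.9], 0.89)], [([409.0, 233.5], 0.8), ([254.5, 230.1], 0.74)]] [ 488.8 -563.    14.7] 13.185993212016092
spanner [[([332.1, 215.5], 0.78)], [([252.3, 258.6], 0.7)]] [399.9  67.9   8.9] 8.663149224300073
end_cap [[([384.2, 257.3], 0.7), ([151.1, 163.0], 0.52)], []]
tape_reel [[([263.5, 257.3], 0.57)], [([406.2, 232.2], 0.7), ([281.3, 204.0], 0.54)]] [ 523.6 -347.3 -125.7] 488.1006107422383
hammer [[([236.7, 154.8], 0.55)], [([350.2, 270.3], 0.87)]] [ 344.9 -315.6   34.5] 1.302452628794876
{'t': 1.2, 'q': array([-1.3,  0.6,  0. ,  1.4, -0. ,  1.1, -0.1]), 'joint_velocities': array([ 0., -0., -0.,  0.,  0.,  0.,  0.]), 'tau': array([  0. , -76.6,   2.2, -28.6,   0. ,   0. ,  -0. ]), 'position': array([214.1, 640.1, 231.3]), 'orientation': array([-0.5, -3.1,  0. ]), 'contact_force': array([ 0.3,  0.8, -0.2]), 'moment': array([ 0.1, -0. , -0.1]), 'grip_force': 0.0, 'gripper_width': 85.4997396845957}
(array([1146.3,  285.4, 1211.7]), array([-0.5, -0.3, -0.8]))
(array([ 253.9,  -20.9, 1673.2]), array([ 0.2, -0. , -1. ]))
```

```bash
python3 - <<'E'
import cv2,numpy as np
a=cv2.imread('pics/s0.png');b=cv2.imread('pics/t0.png')
A=cv2.resize(a[130:290,220:420],None,fx=3.7,fy=3.7,interpolation=cv2.INTER_CUBIC)
B=cv2.resize(b[165:285,180:340],None,fx=5,fy=5,interpolation=cv2.INTER_CUBIC)
cv2.imwrite('pics/A.png',A);cv2.imwrite('pics/B.png',B)
E
```

```text
(no output)
```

View pics/A.png

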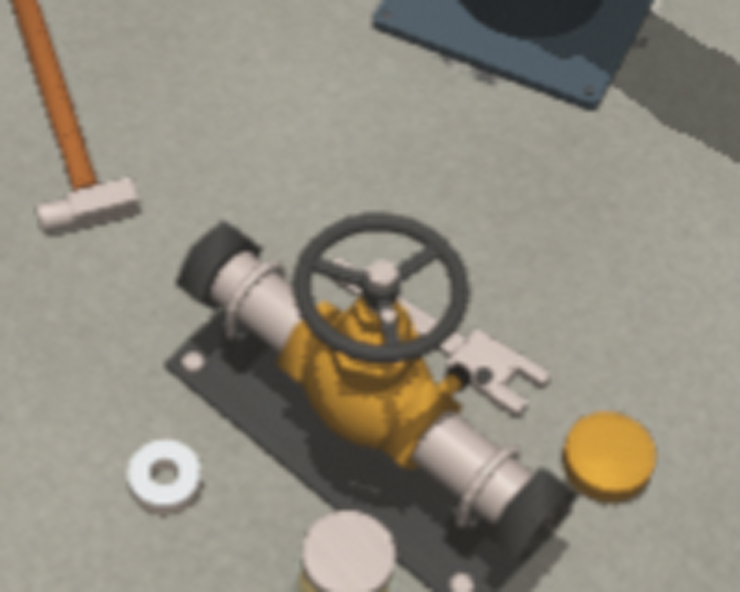

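View pics/B.png

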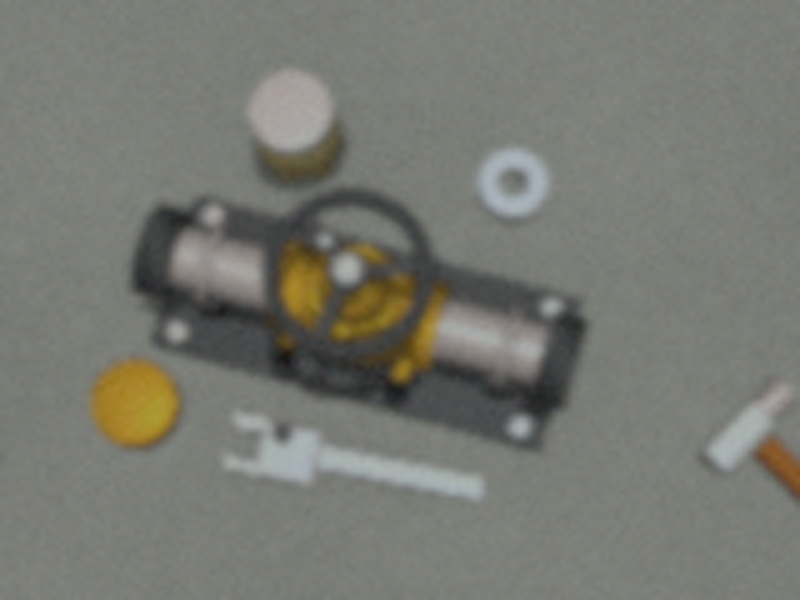

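View pics/s0.png

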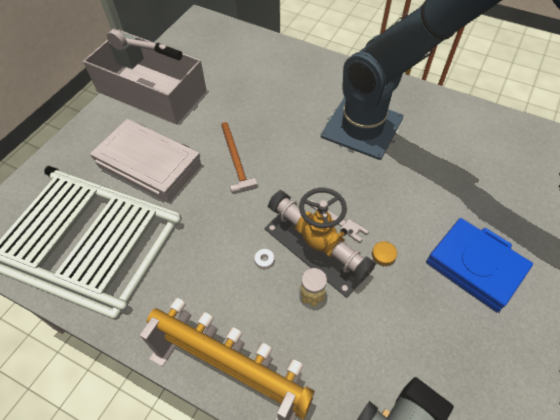

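```bash
cat >> h.py <<'E'
from scipy.optimize import minimize
th=np.linspace(0,2*np.pi,240,endpoint=False)
def cost(p,ims):
    c=0
    for n,im in ims.items():
        g=cv2.GaussianBlur(im,(0,0),.8).max(2).astype(np.float32)
        def m(r,clip):
            q=np.array([proj(n,[p[0]+r*np.cos(a),p[1]+r*np.sin(a),p[2]]) for a in th],np.float32)
            v=cv2.remap(g,q[:,:1],q[:,1:],cv2.INTER_LINEAR).ravel(); return np.minimum(v,clip).mean()
        c+=m(56,140)-.5*m(67,140)-.5*m(44,140)
    return c
def fit(p0,ims,fixz=None):
    f=(lambda p:cost([p[0],p[1],fixz],ims)) if fixz else (lambda p:cost(p,ims))
    p0=p0[:2] if fixz else p0
    sx=np.vstack([p0]+[np.array(p0)+8*np.eye(len(p0))[i] for i in range(len(p0))])
    r=minimize(f,p0,method='Nelder-Mead',options=dict(initial_simplex=sx,xatol=.1,fatol=.05,maxiter=120)); return r.x,r.fun
E
python3 - <<'E'
from h import *
np.set_printoptions(precision=2,suppress=True)
a=cv2.imread('pics/s0.png');b=cv2.imread('pics/t0.png')
for p0 in([530,66,223],[518,64,215]):
    print(fit(p0,dict(scene=a,top=b)))
for n,i in(('scene',a),('top',b)): print(n,fit([528,66,223],{n:i},222.9))
for px,c in(((324.9,215.7),'scene'),((245,213.2),'top')): print('rivet',atz(c,px,229))
# bolts on plate z~10
P=[atz('top',(180+u/5-.4,165+v/5-.4),12)for u,v in((212,215),(176,330),(552,306),(519,428))]
print(np.array(P),np.mean(P,0))
for u,v in((0,2),(1,3)):
    d=P[u]-P[v]; print(np.degrees(np.arctan2(d[1],d[0])))
Q=[atz('scene',(220+u/3.7-.4,130+v/3.7-.4),12)for u,v in((193,361),(461,583))]
d=Q[1]-Q[0];print(Q,np.degrees(np.arctan2(d[1],d[0])))
s=env.state();print(s['t'],s['position'],cv2.Rodrigues(s['orientation'])[0])
E
```

```text
Traceback (most recent call last):
  File "h.py", line 36, in fit
    r=minimize(f,p0,method='Nelder-Mead',options=dict(initial_simplex=sx,xatol=.1,fatol=.05,maxiter=120)); return r.x,r.fun
  File "h.py", line 33, in <lambda>
    f=(lambda p:cost([p[0],p[1],fixz],ims)) if fixz else (lambda p:cost(p,ims))
                                                                   ~~~~^^^^^^^
  File "h.py", line 30, in cost
    c+=m(56,140)-.5*m(67,140)-.5*m(44,140)
       ~^^^^^^^^
  File "h.py", line 28, in m
    q=np.array([proj(n,[p[0]+r*np.cos(a),p[1]+r*np.sin(a),p[2]]) for a in th],np.float32)
                ~~~~^^^^^^^^^^^^^^^^^^^^^^^^^^^^^^^^^^^^^^^^^^^^
  File "h.py", line 16, in proj
    m=env.camera_model(cam);R=cv2.Rodrigues(np.array(m['rvec'],float))[0]
ValueError: time passes only in moves, steps and waits
```

```bash
sed -i 's/env.camera_model(cam)/CM[cam]/; s/^from workcell import env/&\nCM={c:env.camera_model(c) for c in ("scene","top")}/' h.py
python3 - <<'E'
from h import *
np.set_printoptions(precision=2,suppress=True)
a=cv2.imread('pics/s0.png');b=cv2.imread('pics/t0.png')
for p0 in([530,66,223],[518,64,215]):
    print(fit(p0,dict(scene=a,top=b)))
for n,i in(('scene',a),('top',b)): print(n,fit([528,66,223],{n:i},222.9))
for px,c in(((324.9,215.7),'scene'),((245,213.2),'top')): print('rivet',atz(c,px,229))
P=[atz('top',(180+u/5-.4,165+v/5-.4),12)for u,v in((212,215),(176,330),(552,306),(519,428))]
print(np.array(P),np.mean(P,0))
for u,v in((0,2),(1,3)):
    d=P[u]-P[v]; print(np.degrees(np.arctan2(d[1],d[0])))
Q=[atz('scene',(220+u/3.7-.4,130+v/3.7-.4),12)for u,v in((193,361),(461,583))]
d=Q[1]-Q[0];print(Q,np.degrees(np.arctan2(d[1],d[0])))
s=env.state();print(s['t'],s['position'],cv2.Rodrigues(s['orientation'])[0])
E
```

```text
(array([520.52,  70.33, 219.86]), np.float64(-89.49363708496094))
(array([520.55,  70.44, 219.92]), np.float64(-89.48981475830078))
scene (array([522.59,  70.69]), np.float64(-58.867210388183594))
top (array([519.84,  70.52]), np.float64(-30.737773895263672))
rivet [546.75  88.3  229.  ]
rivet [541.11  85.6  229.  ]
[[608.73 196.23  12.  ]
 [513.49 224.36  12.  ]
 [530.05 -81.64  12.  ]
 [430.74 -53.4   12.  ]] [520.75  71.39  12.  ]
74.18889379009362
73.41032812932112
[array([527.84, -82.84,  12.  ]), array([607.27, 193.63,  12.  ])] 73.97022068926915
1.2 [214.12 640.14 231.27] [[-0.95  0.32 -0.  ]
 [ 0.32  0.95 -0.  ]
 [ 0.   -0.   -1.  ]]
```

Call:
apply_moves(hand=[20,20,20,20,20,20,20,20,20,20,20,20,20,20,20,20,20,20], linear=[[0.6,-1,0.3],[0.6,-1,0.3],[0.6,-1,0.3],[0.6,-1,0.3],[0.6,-1,0.3],[0.6,-1,0.3],[0.6,-1,0.3],[0.6,-1,0.3],[0.6,-1,0.3],[0.6,-1,0.1],[0.6,-1,0],[0.6,-1,0],[0.6,-1,0],[0.6,-1,0],[0.6,-1,0],[0.6,-1,0],[0.6,-1,0],[0.6,-1,0]], rot=[[0,0,-1],[0,0,-1],[0,0,-1],[0,0,-1],[0,0,-1],[0,0,-1],[0,0,-1],[0,0,-1],[0,0,-1],[0,0,-1],[0,0,-1],[0,0,-1],[0,0,-1],[0,0,-1],[0,0,-1],[0,0,-1],[0,0,-1],[0,0,-1]], squeeze=40)

```text
t: 3.45
position: [485.1, 188.4, 301.3]
orientation: [2.748, 1.523, 0.0]
contact_force: [0.3, 0.4, -0.3]
gripper_width: 20.0
grip_force: 0.0
```

Call:
apply_moves(hand=[20,20,20,20,20,20], linear=[[0.47,-0.81,0],[0.47,-0.81,0],[0.47,-0.81,0],[0.47,-0.81,0],[0.47,-0.82,-0.8],[0,0,-0.8]], rot=[[0,0,-0.8],[0,0,-0.8],[0,0,-0.8],[0,0,-0.8],[0,0,-0.8],[0,0,0]])

```text
t: 4.2
position: [544.1, 86.0, 261.0]
orientation: [2.994, 0.946, 0.001]
contact_force: [0.5, 0.5, -0.1]
gripper_width: 20.1
grip_force: 0.0
```

```bash
cat > look.py <<'E'
from h import *
import sys
np.set_printoptions(precision=3,suppress=True)
s=env.state();R=cv2.Rodrigues(s['orientation'])[0]
print(s['t'],s['position'],'yaw y',np.degrees(np.arctan2(R[1,1],R[0,1])),'tilt',R[:,2],'q',s['q'],'F',s['contact_force'],'M',s['moment'],s['gripper_width'],s['grip_force'])
if len(sys.argv)>1:
    a=save('scene','s'+sys.argv[1]);b=save('top','t'+sys.argv[1])
    q=proj('scene',[521,71,230]).astype(int);r=proj('top',[521,71,230]).astype(int)
    C=[cv2.resize(i[y-45:y+45,x-50:x+50],None,fx=f,fy=f,interpolation=cv2.INTER_CUBIC) for i,(x,y),f in((a,q,4),(b,r,4))]
    cv2.imwrite('pics/c'+sys.argv[1]+'.png',np.hstack(C)[:,:,::-1])
E
python3 look.py 1
```

```text
4.2 [544.11   85.976 260.97 ] yaw y -54.918665143229994 tilt [ 0.001 -0.001 -1.   ] q [-0.695  0.433  0.679  1.741 -0.303  1.074 -0.874] F [ 0.5    0.502 -0.124] M [ 0.026  0.055 -0.031] 20.111432468268806 0.0
```

View pics/c1.png

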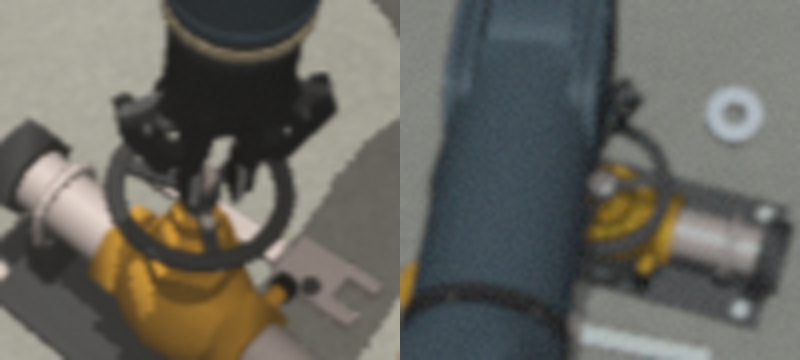

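Call:
apply_moves(hand=[20,20,20,20,20], linear=[[0,0,-0.5],[0,0,-0.5],[0,0,-0.4],[0,0,-0.3],[0,0,-0.3]], rot=[[0,0,0],[0,0,0],[0,0,0],[0,0,0],[0,0,0]])

```text
t: 4.92
position: [542.9, 88.7, 210.9]
orientation: [2.992, 0.957, 0.0]
contact_force: [0.1, 0.4, -0.5]
gripper_width: 20.0
grip_force: 0.0
```

Call:
apply_moves(hand=[6,6,6,6], linear=[[0,0,-0.1],[0,0,0],[0,0,0],[0,0,0]], rot=[[0,0,0],[0,0,0],[0,0,0],[0,0,0]])

```text
t: 5.42
position: [544.6, 86.4, 209.9]
orientation: [2.99, 0.953, 0.005]
contact_force: [3.0, -7.0, 5.3]
gripper_width: 8.8
grip_force: 40.9
```

```bash
python3 look.py
```

```text
5.425 [544.628  86.448 209.872] yaw y -54.625876041009434 tilt [ 0.004 -0.002 -1.   ] q [-0.67   0.483  0.647  1.816 -0.347  0.955 -0.83 ] F [ 2.963 -6.985  5.271] M [-1.452 -0.588  0.241] 8.755077856565398 40.86552321910858
```

```bash
cat > arc.py <<'E'
import sys,numpy as np,json
# start angle deg, step rad, n, r
a,st,n,r=np.radians(float(sys.argv[1])),float(sys.argv[2]),int(sys.argv[3]),28
L=[]
for i in range(n):
    d=r*(np.array([np.cos(a+st),np.sin(a+st)])-[np.cos(a),np.sin(a)])/25; a+=st
    L.append([round(d[0],2),round(d[1],2),round(6*st/2/np.pi/25,3)])
print(json.dumps(L),[0,0,round(st*10,2)],n,'end',np.degrees(a),'rel',r*np.cos(a),r*np.sin(a))
E
python3 arc.py 34 -0.08 9
```

```text
[[0.05, -0.08, -0.003], [0.04, -0.08, -0.003], [0.03, -0.08, -0.003], [0.03, -0.09, -0.003], [0.02, -0.09, -0.003], [0.01, -0.09, -0.003], [0.01, -0.09, -0.003], [-0.0, -0.09, -0.003], [-0.01, -0.09, -0.003]] [0, 0, -0.8] 9 end -7.252961249419271 rel 27.77595592642569 -3.535006700595821
```

Call:
apply_moves(hand=[6,6,6,6,6,6,6,6,6], linear=[[0.05,-0.08,0],[0.04,-0.08,0],[0.03,-0.08,0],[0.03,-0.09,0],[0.02,-0.09,0],[0.01,-0.09,0],[0.01,-0.09,0],[0,-0.09,0],[-0.01,-0.09,-0.01]], rot=[[0,0,-0.8],[0,0,-0.8],[0,0,-0.8],[0,0,-0.8],[0,0,-0.8],[0,0,-0.8],[0,0,-0.8],[0,0,-0.8],[0,0,-0.8]])

```text
t: 6.55
position: [550.1, 67.9, 209.4]
orientation: [3.136, -0.162, 0.009]
contact_force: [8.7, -4.6, -1.1]
gripper_width: 9.1
grip_force: 43.2
```

```bash
python3 look.py; python3 arc.py -7 -0.04 8
```

```text
6.55 [550.076  67.866 209.379] yaw y -95.92658636094114 tilt [ 0.006 -0.002 -1.   ] q [-0.749  0.547  0.856  1.815 -0.484  0.998 -1.37 ] F [ 8.736 -4.626 -1.071] M [-0.893 -1.684  0.523] 9.13597337293966 43.162079262547195
[[-0.01, -0.04, -0.002], [-0.01, -0.04, -0.002], [-0.01, -0.04, -0.002], [-0.01, -0.04, -0.002], [-0.01, -0.04, -0.002], [-0.02, -0.04, -0.002], [-0.02, -0.04, -0.002], [-0.02, -0.04, -0.002]] [0, 0, -0.4] 8 end -25.33464944418634 rel 25.307070348556255 -11.981326736769377
```

Call:
apply_moves(hand=[6,6,6,6,6], linear=[[-0.01,-0.04,0],[-0.01,-0.04,0],[-0.01,-0.04,0],[-0.01,-0.04,0],[-0.01,-0.04,-0.01]], rot=[[0,0,-0.4],[0,0,-0.4],[0,0,-0.4],[0,0,-0.4],[0,0,-0.4]])

```text
t: 7.18
position: [549.2, 62.3, 209.2]
orientation: [3.104, -0.473, 0.011]
contact_force: [9.7, -6.6, -1.4]
gripper_width: 8.9
grip_force: 42.9
```

```bash
python3 look.py
```

```text
7.175 [549.161  62.312 209.195] yaw y -107.32931203506959 tilt [ 0.007 -0.003 -1.   ] q [-0.77   0.566  0.916  1.82  -0.523  1.011 -1.517] F [ 9.714 -6.554 -1.37 ] M [-1.356 -1.93   0.592] 8.88195032991526 42.88941345876083
```

Call:
apply_moves(hand=[6,6,6], linear=[[-0.01,-0.04,0],[-0.01,-0.04,0],[-0.02,-0.04,0]], rot=[[0,0,-0.4],[0,0,-0.4],[0,0,-0.4]])

```text
t: 7.55
position: [548.9, 61.2, 209.3]
orientation: [-3.072, 0.654, -0.012]
contact_force: [12.4, 1.3, -4.2]
gripper_width: 8.9
grip_force: 65.9
```

```bash
python3 look.py
```

```text
7.55 [548.851  61.232 209.297] yaw y -114.04836515443864 tilt [ 0.008 -0.001 -1.   ] q [-0.784  0.578  0.95   1.823 -0.548  1.021 -1.605] F [12.385  1.256 -4.182] M [ 0.183 -2.637  1.249] 8.93575129102628 65.91366838663816
```

Call:
apply_moves(hand=[6,6,6,6], linear=[[-0.02,-0.04,0],[-0.02,-0.04,0],[0,0,0],[0,0,0]], rot=[[0,0,-0.2],[0,0,0],[0,0,0],[0,0,0]])

```text
t: 8.05
position: [548.8, 61.1, 209.3]
orientation: [-3.065, 0.679, -0.014]
contact_force: [16.3, 4.7, -4.8]
gripper_width: 8.7
grip_force: 69.3
```

```bash
python3 look.py
```

```text
8.05 [548.765  61.103 209.341] yaw y -114.98533437826632 tilt [ 0.009  0.    -1.   ] q [-0.785  0.579  0.955  1.824 -0.553  1.021 -1.616] F [16.3    4.659 -4.777] M [ 0.975 -3.174  1.392] 8.745602511239452 69.27634544670582
```

```bash
python3 arc.py -20 0.08 6; python3 arc.py 7.5 0.1 12
```

```text
[[0.03, 0.09, 0.003], [0.02, 0.09, 0.003], [0.01, 0.09, 0.003], [0.01, 0.09, 0.003], [-0.0, 0.09, 0.003], [-0.01, 0.09, 0.003]] [0, 0, 0.8] 6 end 7.501974166279518 rel 27.760330175585477 3.655689885982985
[[-0.02, 0.11, 0.004], [-0.03, 0.11, 0.004], [-0.04, 0.1, 0.004], [-0.05, 0.1, 0.004], [-0.06, 0.09, 0.004], [-0.07, 0.09, 0.004], [-0.08, 0.08, 0.004], [-0.09, 0.07, 0.004], [-0.09, 0.06, 0.004], [-0.1, 0.05, 0.004], [-0.1, 0.04, 0.004], [-0.11, 0.03, 0.004]] [0, 0, 1.0] 12 end 76.2549354156988 rel 6.6528621813721545 27.198151128259955
```

Call:
apply_moves(hand=[6,6,6,6,6,6,6,6,6,6,6,6,6,6,6,6,6,6], linear=[[0.03,0.09,0.003],[0.02,0.09,0.003],[0.01,0.09,0.003],[0.01,0.09,0.003],[0,0.09,0.003],[-0.01,0.09,0.003],[-0.02,0.11,0.004],[-0.03,0.11,0.004],[-0.04,0.1,0.004],[-0.05,0.1,0.004],[-0.06,0.09,0.004],[-0.07,0.09,0.004],[-0.08,0.08,0.004],[-0.09,0.07,0.004],[-0.09,0.06,0.004],[-0.1,0.05,0.004],[-0.1,0.04,0.004],[-0.11,0.03,0.004]], rot=[[0,0,1],[0,0,1],[0,0,1],[0,0,1],[0,0,1],[0,0,1],[0,0,1],[0,0,1],[0,0,1],[0,0,1],[0,0,1],[0,0,1],[0,0,1],[0,0,1],[0,0,1],[0,0,1],[0,0,1],[0,0,1]])

```text
t: 10.3
position: [527.8, 97.2, 210.8]
orientation: [2.438, 1.977, 0.01]
contact_force: [10.2, 3.6, -4.4]
gripper_width: 9.2
grip_force: 39.9
```

```bash
python3 look.py
```

```text
10.3 [527.771  97.186 210.773] yaw y -11.936412864833486 tilt [ 0.007  0.002 -1.   ] q [-0.569  0.418  0.433  1.849 -0.218  0.914 -0.245] F [10.204  3.635 -4.419] M [ 0.757 -2.121 -0.155] 9.158270133067221 39.928874373435974
```

```bash
python3 arc.py 76 0.1 18
```

```text
[[-0.11, 0.02, 0.004], [-0.11, 0.01, 0.004], [-0.11, -0.0, 0.004], [-0.11, -0.01, 0.004], [-0.11, -0.02, 0.004], [-0.11, -0.03, 0.004], [-0.1, -0.04, 0.004], [-0.1, -0.05, 0.004], [-0.09, -0.06, 0.004], [-0.09, -0.07, 0.004], [-0.08, -0.08, 0.004], [-0.07, -0.09, 0.004], [-0.06, -0.09, 0.004], [-0.05, -0.1, 0.004], [-0.04, -0.1, 0.004], [-0.03, -0.11, 0.004], [-0.02, -0.11, 0.004], [-0.01, -0.11, 0.004]] [0, 0, 1.0] 18 end 179.13240312354827 rel -27.996789960089547 0.42397161535792594
```

Call:
apply_moves(hand=[6,6,6,6,6,6,6,6,6,6,6,6,6,6,6,6,6,6], linear=[[-0.11,0.02,0.004],[-0.11,0.01,0.004],[-0.11,0,0.004],[-0.11,-0.01,0.004],[-0.11,-0.02,0.004],[-0.11,-0.03,0.004],[-0.1,-0.04,0.004],[-0.1,-0.05,0.004],[-0.09,-0.06,0.004],[-0.09,-0.07,0.004],[-0.08,-0.08,0.004],[-0.07,-0.09,0.004],[-0.06,-0.09,0.004],[-0.05,-0.1,0.004],[-0.04,-0.1,0.004],[-0.03,-0.11,0.004],[-0.02,-0.11,0.004],[-0.01,-0.11,0.004]], rot=[[0,0,1],[0,0,1],[0,0,1],[0,0,1],[0,0,1],[0,0,1],[0,0,1],[0,0,1],[0,0,1],[0,0,1],[0,0,1],[0,0,1],[0,0,1],[0,0,1],[0,0,1],[0,0,1],[0,0,1],[0,0,1]])

```text
t: 12.55
position: [493.3, 69.6, 212.4]
orientation: [-0.029, 3.134, 0.001]
contact_force: [13.5, -1.4, -7.0]
gripper_width: 9.1
grip_force: 39.8
```

```bash
python3 look.py
```

```text
12.55 [493.345  69.584 212.444] yaw y 91.06692549875477 tilt [ 0.007  0.001 -1.   ] q [-0.219  0.331 -0.021  1.927  0.01   0.876  1.344] F [13.549 -1.419 -7.001] M [-0.14  -2.69  -0.474] 9.128303831706594 39.847957491874695
```

```bash
python3 arc.py 181 0.1 12
```

```text
[[0.01, -0.11, 0.004], [0.02, -0.11, 0.004], [0.03, -0.11, 0.004], [0.04, -0.1, 0.004], [0.05, -0.1, 0.004], [0.06, -0.09, 0.004], [0.07, -0.09, 0.004], [0.08, -0.08, 0.004], [0.09, -0.07, 0.004], [0.09, -0.06, 0.004], [0.1, -0.05, 0.004], [0.1, -0.04, 0.004]] [0, 0, 1.0] 12 end 249.75493541569878 rel -9.689014739370776 -26.270192107791214
```

Call:
apply_moves(hand=[6,6,6,6,6,6,6,6,6,6,6,6,6], linear=[[0.01,-0.11,0.004],[0.02,-0.11,0.004],[0.03,-0.11,0.004],[0.04,-0.1,0.004],[0.05,-0.1,0.004],[0.06,-0.09,0.004],[0.07,-0.09,0.004],[0.08,-0.08,0.004],[0.09,-0.07,0.004],[0.09,-0.06,0.004],[0.1,-0.05,0.004],[0.1,-0.04,0.004],[0,0,0]], rot=[[0,0,1],[0,0,1],[0,0,1],[0,0,1],[0,0,1],[0,0,1],[0,0,1],[0,0,1],[0,0,1],[0,0,1],[0,0,1],[0,0,1],[0,0,0]])

```text
t: 14.18
position: [511.1, 43.3, 213.5]
orientation: [-1.791, 2.575, -0.005]
contact_force: [8.7, -4.2, -2.2]
gripper_width: 8.7
grip_force: 40.9
```

```bash
python3 look.py
```

```text
14.175 [511.083  43.294 213.518] yaw y 159.6451032796996 tilt [ 0.005 -0.    -1.   ] q [ 0.041  0.361 -0.298  1.883  0.134  0.911  2.465] F [ 8.665 -4.226 -2.183] M [-0.801 -1.948 -0.597] 8.689519848795602 40.91058075428009
```

Call:
apply_moves(hand=[6,6,20,20,20,20,20,20,20,20,20,20], linear=[[0.06,-0.02,0],[0,0,0],[0,0,0],[0,0,0],[0,0,0],[0,0,0.3],[0,0,0.5],[0,0,1],[0,0,1],[0,0,1],[0,0,1],[0,0,1]], rot=[[0,0,0.6],[0,0,0],[0,0,0],[0,0,0],[0,0,0],[0,0,0],[0,0,0],[0,0,0],[0,0,0],[0,0,0],[0,0,0],[0,0,0]])

```text
t: 15.68
position: [509.5, 44.2, 359.8]
orientation: [-1.872, 2.522, -0.001]
contact_force: [0.1, -0.6, -0.1]
gripper_width: 20.2
grip_force: 0.0
```

Call:
apply_moves(hand=[20,20,20,20,20,20,20,20,20,20,20,20,20,20,20,20,20,20], linear=[[-0.2,1,0],[-0.2,1,0],[-0.2,1,0],[-0.2,1,0],[-0.2,1,0],[-0.2,1,0],[-0.2,1,0],[-0.2,1,0],[-0.2,1,0],[-0.2,1,0],[-0.2,1,0],[-0.2,1,0],[-0.2,1,0],[-0.2,1,0],[-0.2,1,0],[-0.2,1,0],[0,0,0],[0,0,0]], rot=[[0,0,-0.5],[0,0,-0.5],[0,0,-0.5],[0,0,-0.5],[0,0,-0.5],[0,0,-0.5],[0,0,-0.5],[0,0,-0.5],[0,0,-0.5],[0,0,-0.5],[0,0,-0.5],[0,0,-0.5],[0,0,-0.5],[0,0,-0.5],[0,0,-0.5],[0,0,-0.5],[0,0,0],[0,0,0]])

```text
t: 17.92
position: [429.9, 443.5, 358.5]
orientation: [-0.743, 3.052, -0.001]
contact_force: [0.3, 0.2, 0.3]
gripper_width: 19.7
grip_force: 0.0
```

```bash
python3 look.py 2; python3 - <<'E'
from h import *
for c in('scene','top'):
  for d in env.tip_of('rivet',c)[:2]:
    P=atz(c,d['pixel'],232.5); v=P[:2]-[521,70.7]; print(c,d,P,np.linalg.norm(v),np.degrees(np.arctan2(v[1],v[0]))%360)
print(fit([521,70.7,226],dict(scene=cv2.imread('pics/s2.png'),top=cv2.imread('pics/t2.png'))))
E
```

```text
17.925 [429.903 443.484 358.471] yaw y 117.3595687978315 tilt [ 0.001 -0.    -1.   ] q [-0.676  0.421 -0.325  1.374  0.134  1.368  1.047] F [0.312 0.222 0.339] M [-0.013 -0.004  0.03 ] 19.664582861080877 0.0
scene {'pixel': [312.8, 198.0], 'p': 0.94} [513.59280417  37.8824515  232.5       ] 33.64309794453126 257.28099071018846
top {'pixel': [256.4, 219.3], 'p': 0.79} [517.97630612  44.91982467 232.5       ] 25.956890505638597 263.31048056516136
(array([520.76501544,  70.49046868, 223.68007113]), np.float64(-89.03340148925781))
```

View pics/c2.png

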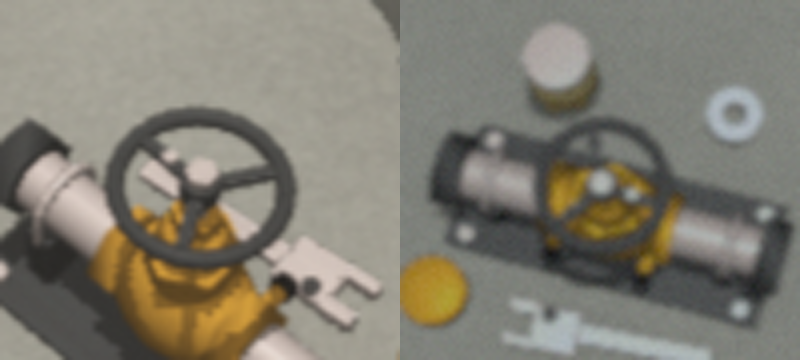

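```bash
python3 - <<'E'
from h import *
for k,z in((0,219.9),(2,223.7)):
  tot=0
  for c in('scene','top'):
    g=cv2.imread(f'pics/{c[0]}{k}.png').max(2).astype(np.float32); C=[]
    A=np.arange(0,120,.5)
    for a in A:
        q=np.array([proj(c,[520.7+r*np.cos(t),70.4+r*np.sin(t),z+1]) for r in range(24,48) for t in np.radians(a+np.array([0,120,240]))],np.float32)
        C.append(np.minimum(cv2.remap(g,q[:,:1],q[:,1:],1),170).mean())
    C=cv2.GaussianBlur(np.tile(np.array(C),3)[None],(0,0),3)[0][240:480]
    print(k,c,A[C.argmin()],C.min(),C.mean()); tot=tot+C
  print('both',A[np.argmin(tot)])
# rivet: bright on dark
for k,z,px in((0,219.9,dict(scene=(324.9,215.7),top=(245,213.2))),(2,223.7,None)):
  if px is None:
    q=proj('scene',[521,71,230]).astype(int);r=proj('top',[521,71,230]).astype(int)
    px=dict(scene=(q[0]-50+172/4-.4,q[1]-45+155/4-.4),top=(r[0]-50+232/4-.4,r[1]-45+194/4-.4))
  for c in px:
    v=atz(c,px[c],z+7)[:2]-[520.7,70.4];print(k,c,np.hypot(*v),np.degrees(np.arctan2(v[1],v[0]))%360)
E
```

```text
0 scene 36.5 85.76706 142.70778
0 top 39.0 85.04335 110.110954
both 37.0
2 scene 14.0 87.57566 145.38693
2 top 12.0 91.86292 110.939095
both 13.5
0 scene 30.316870308551405 35.20766612877344
0 top 25.874443171939653 36.40021202162385
2 scene 28.07411402873975 247.70232098142185
2 top 27.560942756219386 251.2080149675334
```

```bash
python3 -c "
from workcell import env
print(env.finish_job())"
```

```text
the job is handed in; nothing more can be done
None
```

The valve was wound shut until it stopped dead on its seat, then opened about 270° (the cameras put it within a couple of degrees). The gripper let go and moved clear, nothing nearby looked disturbed, and the job is handed in; no verdict came back.

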